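# Test an old filament lamp on the lamp tester

### The job

The big amber globe lamp on the lamp tester is an old one, and somebody left the dimmer turned up: first bring the dimmer slider back to the green half mark, then press the red test button that belongs to the holder with the amber globe all the way down and keep it down, finishing while you still hold it. Do not press a button before the dimmer is on its mark, press no other test button, keep off the glass of the lamps and leave the other things on the table where they are.

Things in the scene. Friction and masses are not known exactly. Their poses are not given: they have to be found in the camera images.
- tester: lamp tester: grey steel case, aluminium panel 66 mm above the table, 300 (x) by 400 mm (y), fixed, turned up to 0.2 rad. Origin: centre of its underside; x points from the operator's edge to the back, y to the operator's left. Buttons in a row in front, lamps (up to 210 mm above the table) in a row 170 mm behind; each holder is joined to the button straight in front of it by a black line
- dimmer (a joint): position of the dimmer's cap along its track, in m: 0 at the operator's end (dark), growing towards the back (the tester's +x) to 0.100 (full). The green half mark is at 0.050. The cap slides with about 2 N of friction and stays where it is left; it starts between 0.070 and 0.100
- dimmer_top (a point): middle of the top of the dimmer's cap, a grey block with a white line, 14 mm along the track, 24 mm across it and 24 mm tall, its top 94 mm and its underside 70 mm above the table; nothing as tall as the cap stands within 75 mm of it
- half_mark (a point): the green half mark: the point of the track's middle line on the panel (66 mm above the table) that the middle of the cap must stand over; drawn as a green dash 4 mm wide on each side of the track, other scale lines every 10 mm in white
- test_left (a joint): how far the left (nearest the dimmer) test button is pressed in, in m: 0 is up, 0.008 fully down. It springs back: 3 N starts it, 9 N holds it fully down, where it meets a hard stop
- test_left_top (a point): middle of the top of the left (nearest the dimmer) test button, a red round cap 32 mm across in a dark bezel 46 mm across and 4 mm tall; the top is 85 mm above the table when up, 77 mm when fully down, and moves straight down
- holder_left (a point): middle of the foot of the left (nearest the dimmer) lampholder, on the panel; the lamp in it has its origin here
- test_mid (a joint): how far the middle test button is pressed in, in m: 0 is up, 0.008 fully down. It springs back: 3 N starts it, 9 N holds it fully down, where it meets a hard stop
- test_mid_top (a point): middle of the top of the middle test button, a red round cap 32 mm across in a dark bezel 46 mm across and 4 mm tall; the top is 85 mm above the table when up, 77 mm when fully down, and moves straight down
- holder_mid (a point): middle of the foot of the middle lampholder, on the panel; the lamp in it has its origin here
- test_right (a joint): how far the right (farthest from the dimmer) test button is pressed in, in m: 0 is up, 0.008 fully down. It springs back: 3 N starts it, 9 N holds it fully down, where it meets a hard stop
- test_right_top (a point): middle of the top of the right (farthest from the dimmer) test button, a red round cap 32 mm across in a dark bezel 46 mm across and 4 mm tall; the top is 85 mm above the table when up, 77 mm when fully down, and moves straight down
- holder_right (a point): middle of the foot of the right (farthest from the dimmer) lampholder, on the panel; the lamp in it has its origin here
- lamp_amber: the lamp to be tested, a globe of amber glass 79 mm across with a filament inside, screwed into one of the three holders (which one changes). Origin: on its upright axis at panel height, that is at the foot of its holder; its top is 144 mm above that
- lamp_white: a white pear-shaped lamp 60 mm across, 144 mm tall, in another holder; origin as for the amber lamp. Leave alone
- lamp_reflector: a silver reflector lamp with a green face, 62 mm across, 135 mm tall, in the third holder; origin as for the amber lamp. Leave alone
- money_tin: red telephone-box money tin, 80 x 80 x 169 mm; bystander. Origin: centre of its underside
- wooden_box: whitewashed wooden box with its lid shut, 136 x 186 x 74 mm; bystander. Origin: centre of its underside
- lamp_carton: cardboard lamp carton, 85 x 85 x 130 mm, light; bystander. Origin: centre of its underside
- screwdriver: screwdriver with a yellow handle, 180 mm long, lying on the table; bystander. Its x axis runs from handle to tip
- drawer_knob: white ceramic drawer knob, 36 mm across, 35 mm tall; bystander. Origin: centre of its underside
- mug: blue mug, 80 mm across, 90 mm tall; bystander. Origin: centre of its underside
- sticker_roll: roll of white price stickers, 42 mm across, 18 mm tall, lying on the tester's panel between the buttons and the lamps; bystander. Origin: centre of its underside

How it is judged:
By the outcome, as a careful person would: the job done as asked, in the order asked, and still so for the second after the job is handed in, while the arm keeps its last pose, push and grip.
It also fails if it takes over 35 s, if anything falls off the work surface, if the arm or the gripper's body presses on something with over 40 N, if the wrist force passes 120 N, or if a joint passes its speed limit or range.

### The arm

A 6-joint arm with a two-finger parallel gripper is mounted at the origin on the work surface. World frame = base frame: x ahead of the robot, y to its left, z up, the work surface at z = 0. Lengths are in m, angles in rad, forces in N, time in s.
With the tool pointing down it reaches from about 0.275 to 0.825 m from the base axis. Payload 5.2 kg.
Tool frame: the origin (TCP) lies midway between the tips of the shut fingers; the grasp point (between the pads) lies 19 mm behind it; z points along the fingers, x is the direction in which the jaws open and shut, and the axes are right-handed (so a half turn about z gives the same grasp; the last joint's range is limited). The gripper opens to 93 mm and grips with 3 to 60 N. Pads are 15 mm wide; open, the fingers measure 128 mm over their backs; the gripper's body (75 mm by 188 mm) begins 65 mm behind the grasp point.
Start: joints at [-1.525, 0.259, 1.535, -0, 1.348, -0.203], TCP at [0.135, -0.533, 0.219] pointing down, gripper open.
Joint ranges: [-3.14, 3.14], [-0.91, 2.08], [0.19, 2.58], [-1.22, 4.36], [0.22, 2.71], [-3.12, 3.12]. Speed limits (rad/s): [2.57, 2.57, 3.14, 3.14, 3.14, 3.14].

### API

Orientations are given as [roll, pitch, yaw] about the fixed x, y, z axes, in that order (R = Rz(yaw) Ry(pitch) Rx(roll)).
In Python, from station import monitor, eyes, ctrl gives the robot as it stands.
- The arm moves only by the tool move_arm, never from a script. Its argument "series" is one flat list of numbers, 6 for each row, row after row: the shift along the world's x, y, z in mm, then the turn, a rotation vector about the world's x, y, z in degrees. A call has 1 to 5 rows; each row shifts and turns the commanded pose from where the row before left it; what a row does not reach is not made up. A row lasts 1/10 s, in which the tool goes at most 50 mm and 8.59 degrees, less where a joint would pass 70% of its speed; a pose out of reach is approached as far as the arm can. A call with a gripper value outside its range is refused whole. "fingers" is the finger opening in mm, from 0 to 93, set as the call begins (left out, the last holds). The fingers move at their own pace and stop on an object; "squeeze" is the grip in N (left out, the last holds). Time passes only in rows, so rows that do not move let the fingers close. It gives the time, the measured TCP pose, the force and the opening at its end, in the units of the state.
- monitor.get_obs(): the state, without advancing time (a new reading comes with each control period).
- eyes.read_camera(name): name is "side" or "top" or "wrist"; returns a dict with "img" (480x640x3 uint8, red, green, blue), "depth" (480x640 float32, m along the optical axis (not along the pixel's ray), 0 where there is no reading), "intrinsics" (3x3 intrinsics, pixels), "xyz" and "attitude" of the camera in the world. Camera axes: x right, y down, z forward; pixel columns grow to the right and rows downward; lengths in m; the calibration is good to about 2 mm. A picture is of the moment at which its call begins.
- ctrl.hand_in(): hands the job in, once; it reports no verdict.
The state is a dict: "time": time; "joints": joint angles; "dq": joint speeds; "joint_efforts": joint torques, N m; "ee_pos": TCP position; "orientation": TCP orientation; "wrist_force": force on the tool from outside, world axes, zero at the start; "ft_torque": the same for the moment, N m; "opening": opening from 0.0 (shut) to 1.0 (fully open).
Only numpy, scipy, OpenCV 4.12 (cv2) and the standard library are available. Lean on these libraries where they do the work, as an engineer would, in place of code of your own. Each camera call takes 0.05 s, during which the arm holds its last target.

## Working session

There is one attempt and no reset: what is moved stays moved. The work goes in short steps, Python scripts to look and compute and a tool call to move; the robot and the scene stay as the last step left them, time stands still between calls to the robot, and variables do not carry over. Pictures are saved under pics/ and viewed, and the job is handed in when it is done.

Besides the shell and the picture viewer there is one more tool, called by a JSON object that holds its "op" and its "data". move_arm: Moves the arm, as the interface text tells. Its arguments: {"type":"object","properties":{"series":{"type":"array","items":{"type":"number"}},"fingers":{"type":"number"},"squeeze":{"type":"number"}},"required":["series"]}

```bash
mkdir -p pics; cat > h.py <<'E'
import numpy as np, cv2
from scipy.spatial.transform import Rotation as R
from station import monitor, eyes, ctrl
def att(c):
    a=np.array(c["attitude"],float)
    if a.shape==(3,3): return a
    return R.from_euler('xyz',a).as_matrix() if a.size==3 else R.from_quat(a).as_matrix()
def grab(n):
    c=eyes.read_camera(n); np.savez(f'{n}.npz',**{k:np.array(v) for k,v in c.items()}); return c
def load(n): return dict(np.load(f'{n}.npz'))
def ray(c,u,v):
    K=np.array(c["intrinsics"]);return att(c)@np.array([(u-K[0,2])/K[0,0],(v-K[1,2])/K[1,1],1.])
def at_z(c,u,v,z):
    r=ray(c,u,v);p=np.array(c["xyz"]);return p+r*(z-p[2])/r[2]
def at_d(c,u,v): return np.array(c["xyz"])+ray(c,u,v)*float(c["depth"][int(v),int(u)])
def proj(c,P):
    q=att(c).T@(np.array(P)-c["xyz"]);k=np.array(c["intrinsics"])@q;return k[:2]/k[2]
def save(n,img): cv2.imwrite(f'pics/{n}.png',img[:,:,::-1])
E
python3 - <<'E'
from h import *
for n in ["top","side","wrist"]:
    c=grab(n);save(n+"0",c["img"]);print(n,c["xyz"],c["attitude"],c["intrinsics"])
print(monitor.get_obs())
E
```

```text
top [ 0.39919871 -0.01374921  1.48479236] [-3.06898953e+00 -2.03699243e-03 -1.55734580e+00] [[621.4904797    0.         325.0335967 ]
 [  0.         621.4904797  248.49253158]
 [  0.           0.           1.        ]]
side [0.36242549 0.85959168 0.64997973] [-2.11238091 -0.0212757  -2.94549852] [[479.97167877   0.         326.54100958]
 [  0.         479.97167877 243.24658188]
 [  0.           0.           1.        ]]
wrist [ 0.20452019 -0.51541985  0.38363013] [ 2.87562817e+00  1.82137635e-03 -1.32182940e+00] [[357.89217248   0.         320.59560033]
 [  0.         357.89217248 243.54789807]
 [  0.           0.           1.        ]]
{'time': 0.15, 'joints': array([-1.52483867e+00,  2.59164499e-01,  1.53578947e+00,  7.84570493e-06,
        1.34798872e+00, -2.02805013e-01]), 'dq': array([-0.00017106,  0.00059673, -0.00224711,  0.00101515,  0.00111152,
       -0.00029047]), 'joint_efforts': array([ 2.60013163e-03, -4.37645924e+01, -2.84234744e+01,  7.20551424e-02,
        3.80277063e-02, -8.93776360e-05]), 'ee_pos': array([ 0.13541704, -0.53266134,  0.21803159]), 'orientation': array([-3.14131324e+00,  1.32083363e-03, -1.32203521e+00]), 'wrist_force': array([-0.1971285 , -0.53779282, -1.33603606]), 'ft_torque': array([ 0.04556575, -0.12777333, -0.01841766]), 'opening': 0.9994244051741373}
```

View pics/top0.png

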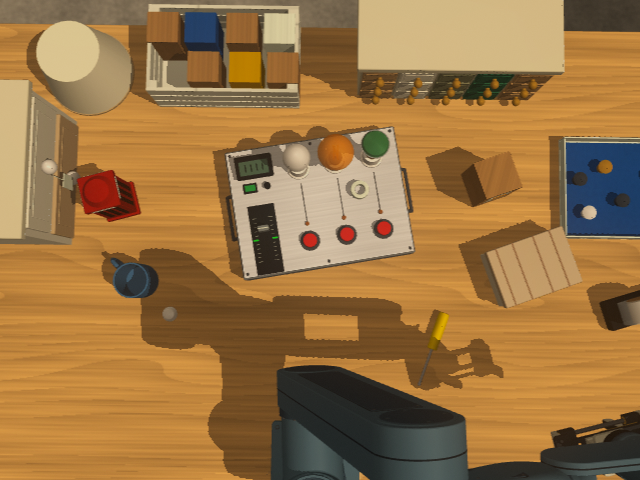

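View pics/side0.png

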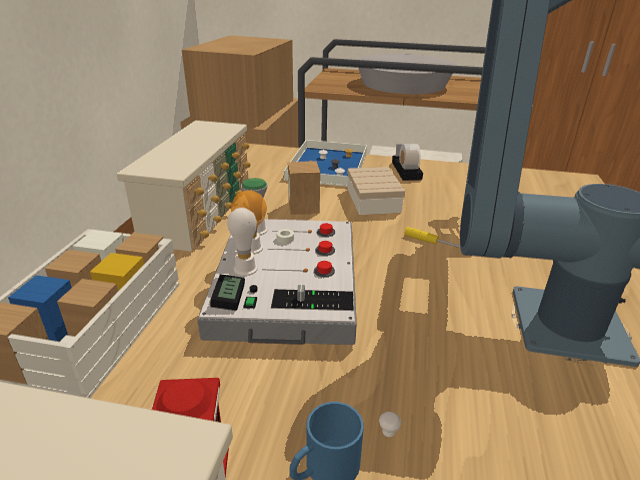

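```bash
python3 - <<'E'
from h import *
c=load("top");save("top_crop",cv2.resize(c["img"][110:290,205:425],None,fx=3.6,fy=3.3,interpolation=cv2.INTER_CUBIC)[:600,:800])
save("top_dim",cv2.resize(c["img"][195:280,235:295],None,fx=8,fy=7,interpolation=cv2.INTER_CUBIC))
c=load("side");save("side_dim",cv2.resize(c["img"][275:325,260:360],None,fx=8,fy=8,interpolation=cv2.INTER_CUBIC))
E
```

```text
(no output)
```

View pics/top_crop.png

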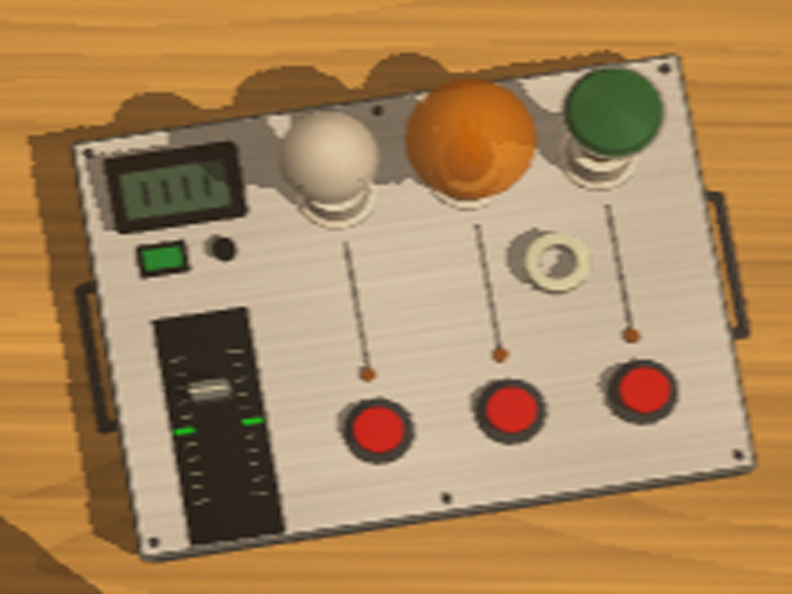

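View pics/top_dim.png

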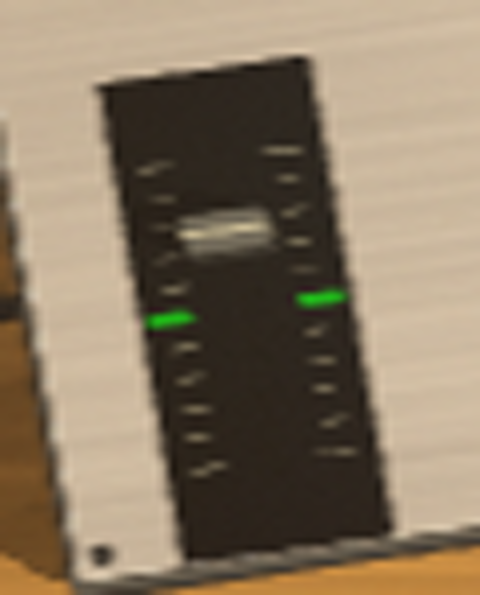

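View pics/side_dim.png

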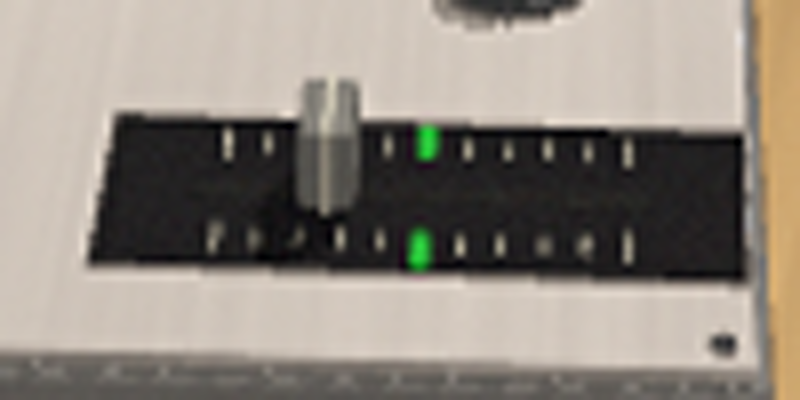

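```bash
python3 - <<'E'
from h import *
c=load("top")
D=lambda a,b,z:at_z(c,235+(a+.5)/8-.5,195+(b+.5)/7-.5,z)
T=lambda a,b,z:at_z(c,205+(a+.5)/3.6-.5,110+(b+.5)/3.3-.5,z)
g=(D(170,320,.066)+D(321,298,.066))/2
cap=D(227,231,.094)
t1=(D(155,168,.066)+D(282,150,.066))/2;t0=(D(209,468,.066)+D(335,452,.066))/2
print("green",g,"cap",cap,"scale",t0,t1,np.linalg.norm(t1-t0))
bl,bm,br=T(379,430,.085),T(511,408,.085),T(645,391,.085)
print("buttons",bl,bm,br)
for p in (bl,bm,br): print(at_d(c,*np.round(proj(c,p))))
print("capd",at_d(c,263,228),at_d(c,264,228))
d=t1-t0; print("yaw scale",np.arctan2(d[1],d[0])); d=bl-br; print("yaw btn",np.arctan2(-d[0],d[1]))
cor=[T(75,146,.066),T(680,57,.066),T(755,467,.066),T(145,558,.066)]
print(np.mean(cor,0),[np.linalg.norm(cor[i]-cor[(i+1)%4]) for i in range(4)])
d=cor[0]-cor[1];print(np.arctan2(-d[0],d[1])); d=cor[0]-cor[3];print(np.arctan2(d[1],d[0]))
s=load("side")
S=lambda a,b,z:at_z(s,260+(a+.5)/8-.5,275+(b+.5)/8-.5,z)
print("side green",(S(428,143,.066)+S(420,250,.066))/2,"cap",S(329,110,.094))
print(proj(s,bm))
E
```

```text
green [0.5230169  0.12200379 0.066     ] cap [0.54564996 0.12504186 0.094     ] scale [0.4736439  0.11342677 0.066     ] [0.57230621 0.13076393 0.066     ] 0.10017399070983334
buttons [0.51992027 0.01919673 0.085     ] [ 0.53618689 -0.06351798  0.085     ] [ 0.54905173 -0.14766301  0.085     ]
[0.52001928 0.01906101 0.08268432]
[ 0.53673805 -0.06441084  0.08617845]
[ 0.54955446 -0.14826804  0.08326238]
capd [0.54440703 0.12461793 0.09664231] [0.54433619 0.12227905 0.09761244]
yaw scale 0.17394631986078624
yaw btn 0.17284443205062958
[ 0.60905271 -0.0014373   0.066     ] [np.float64(0.39461354653419295), np.float64(0.29275563068062904), np.float64(0.39225236241623124), np.float64(0.2925222611365219)]
0.1755468751940491
0.17716539666930778
side green [0.52466481 0.1208446  0.066     ] cap [0.54675013 0.12850622 0.094     ]
[325.40501904 243.24609471]
```

{"op": "move_arm", "data": {"series": [25.5,41,15,0,0,5.35,25.5,41,15,0,0,5.35,25.5,41,10,0,0,5.35,25.5,41,0,0,0,5.35,25.5,41,0,0,0,5.35], "fingers": 45, "squeeze": 10}}

```text
time: 0.65
ee_pos: [0.263, -0.3274, 0.2585]
orientation: [3.142, -0.001, -0.852]
wrist_force: [1.2, 0.2, 0.5]
opening: 0.618
```

{"op": "move_arm", "data": {"series": [25.5,41,0,0,0,5.35,25.5,41,0,0,0,5.35,25.5,41,0,0,0,5.35,25.5,41,0,0,0,5.35,25.5,41,0,0,0,5.35]}}

```text
time: 1.15
ee_pos: [0.3904, -0.1221, 0.2584]
orientation: [3.141, -0.0, -0.385]
wrist_force: [0.9, -0.7, 0.4]
opening: 0.489
```

{"op": "move_arm", "data": {"series": [25.5,41,0,0,0,5.35,25.5,41,0,0,0,5.35,25.5,41,0,0,0,5.35,25.5,41,0,0,0,5.35,25.5,41,0,0,0,5.35]}}

```text
time: 1.65
ee_pos: [0.5179, 0.0831, 0.2581]
orientation: [3.141, 0.0, 0.083]
wrist_force: [1.3, -0.6, 0.5]
opening: 0.486
```

{"op": "move_arm", "data": {"series": [27,42,-30,0,0,5.35,0,0,-20,0,0,0,0,0,0,0,0,0]}}

```text
time: 1.95
ee_pos: [0.5386, 0.1182, 0.2089]
orientation: [-3.141, 0.007, 0.174]
wrist_force: [-0.2, 0.3, 1.0]
opening: 0.483
```

```bash
python3 - <<'E'
from h import *
for n in ["wrist","side"]:
    c=grab(n);save(n+"1",c["img"])
o=monitor.get_obs();print({k:o[k] for k in("time","ee_pos","orientation","wrist_force","opening","joints")})
E
```

```text
{'time': 2.05, 'ee_pos': array([0.54010848, 0.11686593, 0.21241429]), 'orientation': array([3.14157404e+00, 1.55053221e-03, 1.71799704e-01]), 'wrist_force': array([ 0.30978905, -0.45422958,  0.27829152]), 'opening': 0.4837295453493029, 'joints': array([ 1.13978338e-02,  2.68514139e-01,  1.53719812e+00, -2.73435794e-04,
        1.33740806e+00, -1.60338443e-01])}
```

View pics/wrist1.png

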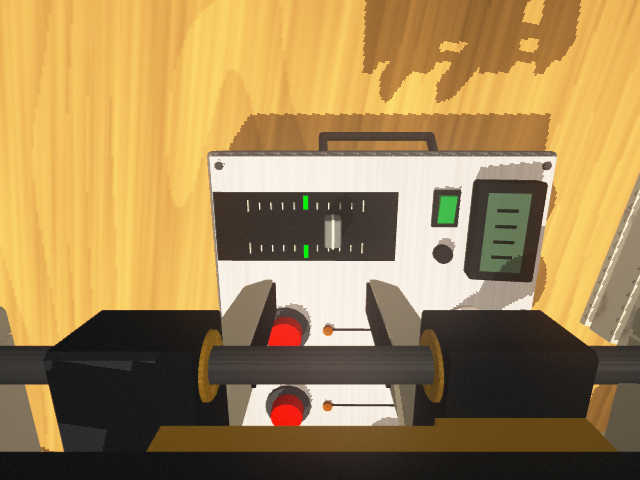

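View pics/side1.png

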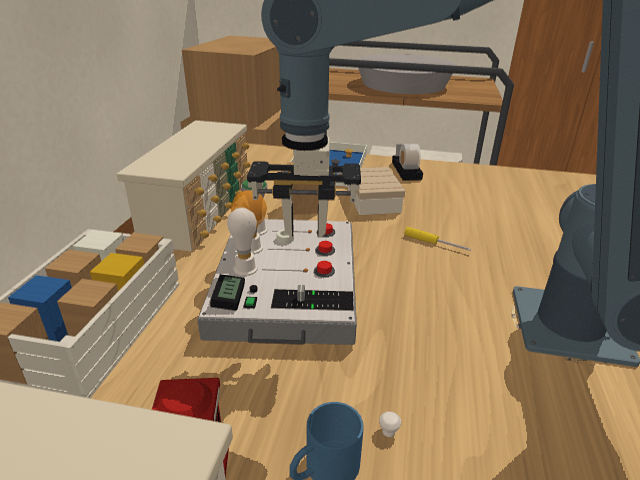

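```bash
python3 - <<'E'
from h import *
s=load("side");w=load("wrist")
print(proj(s,[.540,.117,.212]),proj(s,[.546,.125,.094]), w["xyz"],w["attitude"])
print("wrist proj cap,green,tcp",proj(w,[.5456,.125,.094]),proj(w,[.523,.122,.066]),proj(w,[.54,.117,.212]))
for u,v in [(290,225),(322,225)]: print(at_d(s,u,v))
print(at_z(w,333,232,.094),at_d(w,333,232))
E
```

```text
[305.36104993 233.0804116 ] [301.49486728 287.31679263] [0.52587491 0.18934973 0.37467865] [2.87747033 0.00830578 0.17451943]
wrist proj cap,green,tcp [333.73291551 232.65711431] [307.01712936 224.17183968] [326.07621469 301.78661872]
[0.56502434 0.13058939 0.23297048]
[0.50797824 0.12328953 0.23637087]
[0.54491967 0.12543087 0.094     ] [0.54487671 0.12557506 0.09463315]
```

```bash
python3 - <<'E'
from h import *
c=load("wrist");save("wrist1c",cv2.resize(c["img"][185:270,210:400],None,fx=4,fy=4,interpolation=cv2.INTER_CUBIC))
E
```

```text
(no output)
```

View pics/wrist1c.png

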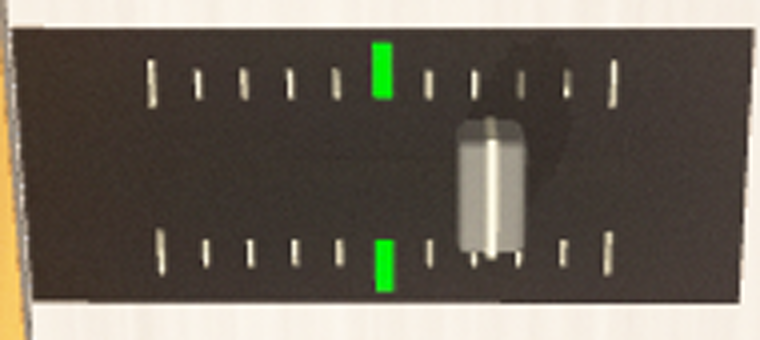

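```bash
python3 - <<'E'
from h import *
w=load("wrist")
W=lambda a,b,z:at_z(w,210+(a+.5)/4-.5,185+(b+.5)/4-.5,z)
g=(W(382,71,.066)+W(384.5,265,.066))/2;c=W(491,197,.094)
e=np.array([np.cos(.174),np.sin(.174),0]);n=np.array([-e[1],e[0],0])
print(g,c,(c-g)@e,(c-g)@n)
t0=(W(152,84,.066)+W(160,253,.066))/2;t1=(W(613,83,.066)+W(607,253,.066))/2
print((t1-t0)@e,np.arctan2(*(t1-t0)[1::-1]),(g-t0)@e)
print(monitor.get_obs()["ee_pos"])
E
```

```text
[0.52205866 0.11918468 0.066     ] [0.54470709 0.12381583 0.094     ] 0.023108196706036494 0.0006402535312179633
0.10021480212262264 0.1774506128697769 0.05023528338128463
[0.54010848 0.11686593 0.21241429]
```

{"op": "move_arm", "data": {"series": [5,7,-40,0,0,0,0,0,-40,0,0,0,0,0,-30,0,0,0,0,0,-20,0,0,0,0,0,0,0,0,0]}}

```text
time: 2.55
ee_pos: [0.5442, 0.1229, 0.0814]
orientation: [-3.141, 0.004, 0.17]
wrist_force: [-0.5, -0.3, 0.4]
opening: 0.483
```

```bash
python3 - <<'E'
from h import *
for n in ["wrist","side"]:
    c=grab(n)
    if n=="side": c["img"]=cv2.resize(c["img"][200:350,200:400],None,fx=4,fy=4)
    save(n+"2",c["img"])
o=monitor.get_obs();print({k:o[k] for k in("time","ee_pos","orientation","wrist_force","opening")})
E
```

```text
{'time': 2.65, 'ee_pos': array([0.54654838, 0.12330389, 0.08422492]), 'orientation': array([ 3.14126933e+00, -1.98014905e-03,  1.70556280e-01]), 'wrist_force': array([ 0.15671737, -0.66263513,  0.861383  ]), 'opening': 0.4834810422152292}
```

View pics/wrist2.png

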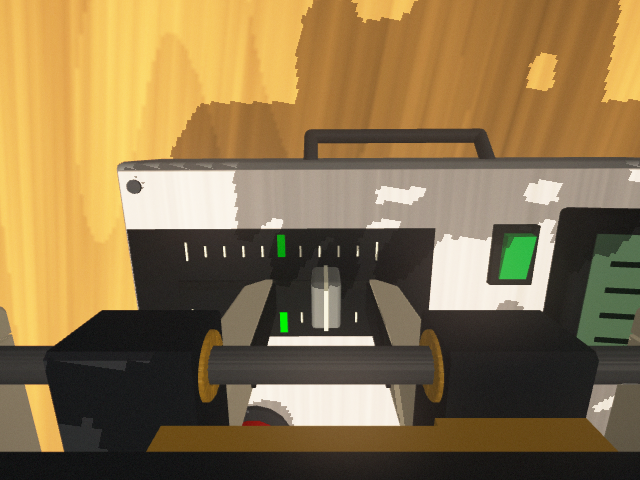

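View pics/side2.png

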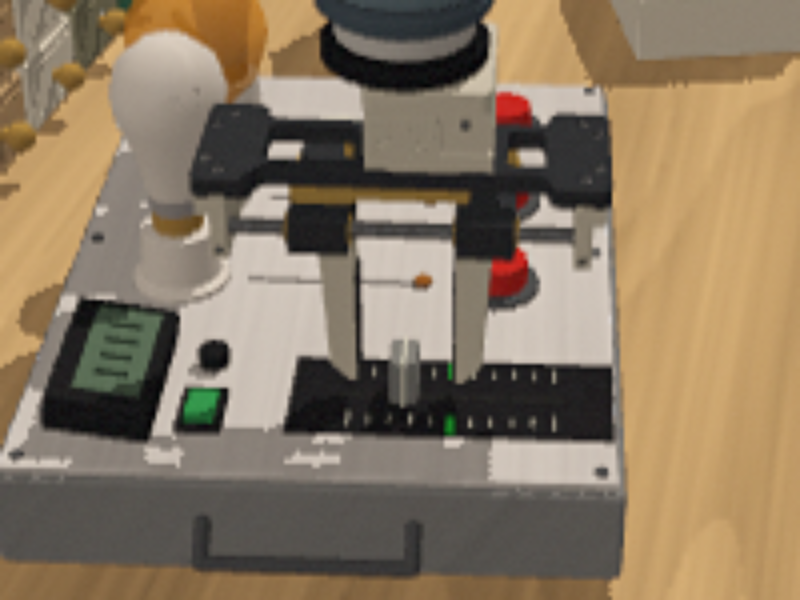

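{"op": "move_arm", "data": {"series": [0,1,-5,0,0,0,0,0,0,0,0,0,0,0,0,0,0,0,0,0,0,0,0,0,0,0,0,0,0,0], "fingers": 0}}

```text
time: 3.15
ee_pos: [0.5459, 0.1252, 0.0781]
orientation: [3.141, -0.001, 0.172]
wrist_force: [0.0, 1.0, 1.7]
opening: 0.151
```

{"op": "move_arm", "data": {"series": [0,0,0,0,0,0,0,0,0,0,0,0,0,0,0,0,0,0]}}

```text
time: 3.45
ee_pos: [0.5459, 0.1251, 0.078]
orientation: [3.141, -0.001, 0.172]
wrist_force: [-0.6, 0.3, 5.5]
opening: 0.148
```

```bash
python3 - <<'E'
from h import *
for n in ["wrist"]:
    c=grab(n);c["img"]=cv2.resize(c["img"][200:350,160:400],None,fx=3,fy=3)
    save(n+"3",c["img"])
o=monitor.get_obs();print({k:o[k] for k in("time","ee_pos","orientation","wrist_force","opening")})
E
```

```text
{'time': 3.5, 'ee_pos': array([0.5459139 , 0.1251621 , 0.07804031]), 'orientation': array([ 3.14152341e+00, -8.80568086e-04,  1.72048386e-01]), 'wrist_force': array([1.00876643, 0.22367539, 6.07371607]), 'opening': 0.14820826608584886}
```

View pics/wrist3.png

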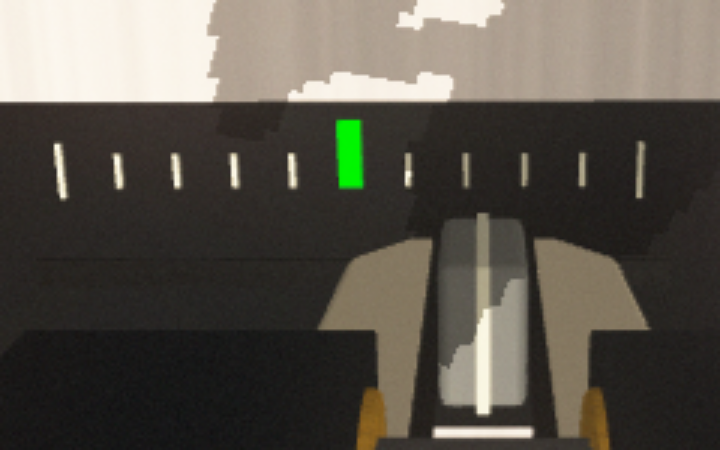

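{"op": "move_arm", "data": {"series": [-7.5,-1.3,0,0,0,0,-7.5,-1.4,0,0,0,0,-7.5,-1.3,0,0,0,0,0,0,0,0,0,0,0,0,0,0,0,0]}}

```text
time: 4.0
ee_pos: [0.5219, 0.1209, 0.078]
orientation: [3.142, 0.001, 0.172]
wrist_force: [-2.2, 0.1, 8.5]
opening: 0.15
```

```bash
python3 - <<'E'
from h import *
for n in ["wrist","side"]:
    c=grab(n);c["img"]=cv2.resize(c["img"][200:350,160:400] if n=="wrist" else c["img"][265:325,270:370],None,fx=3 if n=="wrist" else 8,fy=3 if n=="wrist" else 8,interpolation=cv2.INTER_CUBIC)
    save(n+"4",c["img"])
o=monitor.get_obs();print({k:o[k] for k in("time","ee_pos","orientation","wrist_force","opening")})
E
```

```text
{'time': 4.1, 'ee_pos': array([0.52193931, 0.12092929, 0.07801717]), 'orientation': array([3.14154406e+00, 1.04044249e-03, 1.72090247e-01]), 'wrist_force': array([-3.11988788,  0.18005775,  8.47987845]), 'opening': 0.14760635148133885}
```

View pics/wrist4.png

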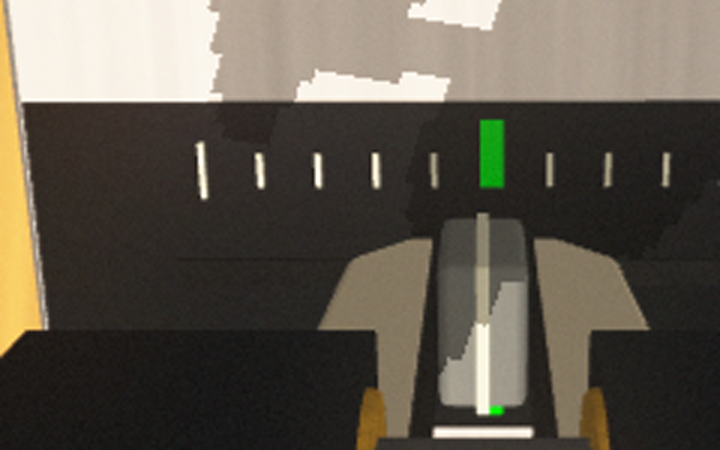

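View pics/side4.png

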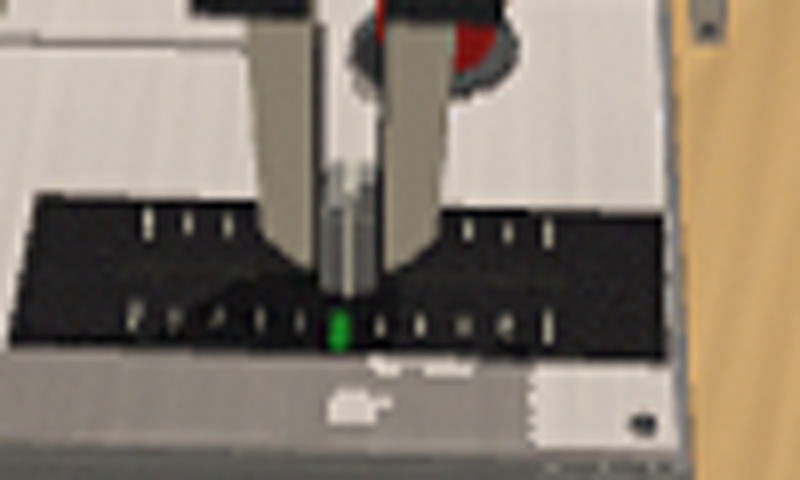

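```bash
python3 - <<'E'
from h import *
w=load("wrist");s=load("side")
W=lambda a,b,z:at_z(w,160+(a+.5)/3-.5,200+(b+.5)/3-.5,z)
S=lambda a,b,z:at_z(s,270+(a+.5)/8-.5,265+(b+.5)/8-.5,z)
e=np.array([np.cos(.174),np.sin(.174),0]);n=np.array([-e[1],e[0],0])
g=W(491.5,153,.066);
for p in [W(482,216,.070),W(483,262,.094),W(483,412,.094),W(496,411,.066)]: print(p,(p-g)@e*1e3,(p-g)@n*1e3)
g=S(340,330,.066)
for p in [S(347,290,.070),S(347,215,.094),S(347,170,.094)]: print(p,(p-g)@e*1e3,(p-g)@n*1e3)
E
```

```text
[0.51847693 0.13072188 0.07      ] -1.646232082520912 -10.069649202378674
[0.51846362 0.1320501  0.094     ] -1.4293952640615972 -8.759183403856177
[0.52275088 0.10742391 0.094     ] -1.4702345657517788 -33.75574929903231
[0.52778256 0.09221436 0.066     ] 0.852333520550594 -49.60673234161214
[0.52159349 0.13137503 0.07      ] -1.1786309264020316 -10.600361610130594
[0.52138262 0.13304805 0.094     ] -1.0966707451615607 -8.916095382188812
[0.52538102 0.11519901 0.094     ] -0.24873611778602744 -27.187828844405043
```

{"op": "move_arm", "data": {"series": [1.4,0.2,0,0,0,0,0,0,0,0,0,0,0,0,0,0,0,0]}}

```text
time: 4.4
ee_pos: [0.5235, 0.1212, 0.078]
orientation: [3.142, 0.001, 0.172]
wrist_force: [-1.3, 0.4, 7.5]
opening: 0.15
```

```bash
python3 - <<'E'
from h import *
for n in ["wrist","side"]:
    c=grab(n);c["img"]=cv2.resize(c["img"][200:350,220:400] if n=="wrist" else c["img"][265:325,270:370],None,fx=4 if n=="wrist" else 8,fy=4 if n=="wrist" else 8,interpolation=cv2.INTER_CUBIC)
    save(n+"5",c["img"])
o=monitor.get_obs();print({k:o[k] for k in("time","ee_pos","orientation","wrist_force","opening")})
E
```

```text
{'time': 4.5, 'ee_pos': array([0.52349908, 0.1212001 , 0.07800083]), 'orientation': array([3.14158844e+00, 8.12510674e-04, 1.72135647e-01]), 'wrist_force': array([-1.48206043,  0.35256062,  8.74242721]), 'opening': 0.14842678336734622}
```

View pics/wrist5.png

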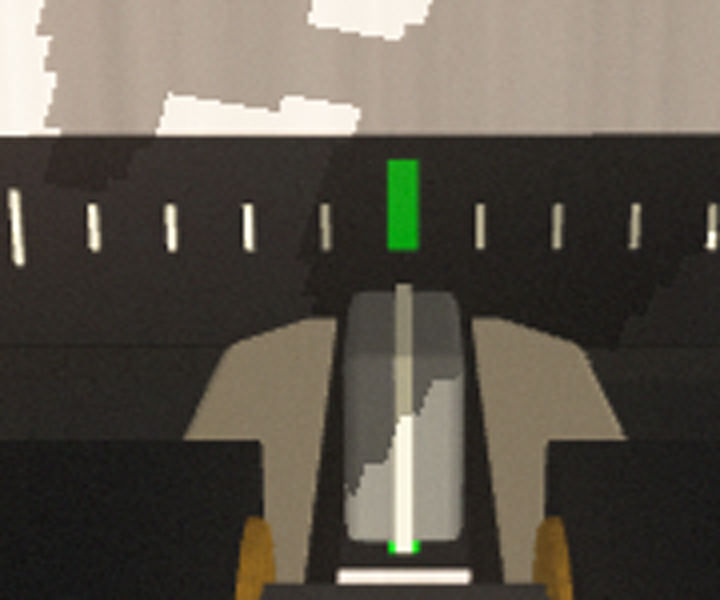

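View pics/side5.png

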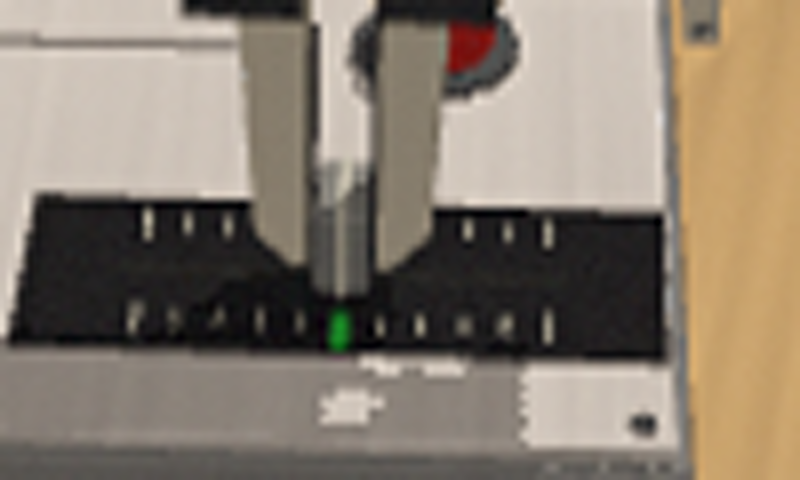

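The cap's white line runs through both green dashes (column 403 in the wrist crop, 341 in the side crop). I'll open the fingers and lift off.

{"op": "move_arm", "data": {"series": [0,0,0,0,0,0,0,0,0,0,0,0,0,0,0,0,0,0,0,0,0,0,0,0], "fingers": 35}}

```text
time: 4.9
ee_pos: [0.524, 0.1212, 0.0771]
orientation: [-3.141, 0.001, 0.172]
wrist_force: [0.0, -0.2, 0.4]
opening: 0.373
```

{"op": "move_arm", "data": {"series": [0,0,15,0,0,0,0,0,35,0,0,0,0,0,45,0,0,0,0,0,40,0,0,0,0,0,0,0,0,0]}}

```text
time: 5.4
ee_pos: [0.5278, 0.1214, 0.2185]
orientation: [3.14, -0.011, 0.172]
wrist_force: [0.2, 0.1, 0.8]
opening: 0.377
```

```bash
python3 - <<'E'
from h import *
for n in ["wrist"]:
    c=grab(n);save("wrist6f",c["img"])
    save(n+"6",cv2.resize(c["img"][180:270,200:400],None,fx=4,fy=4,interpolation=cv2.INTER_CUBIC))
o=monitor.get_obs();print({k:o[k] for k in("time","ee_pos","orientation","wrist_force","opening")})
E
```

```text
{'time': 5.45, 'ee_pos': array([0.52625413, 0.12134726, 0.21546693]), 'orientation': array([ 3.14062994, -0.00624121,  0.17206673]), 'wrist_force': array([ 0.72126653,  0.33832306, -0.54460991]), 'opening': 0.37296575101145446}
```

View pics/wrist6.png

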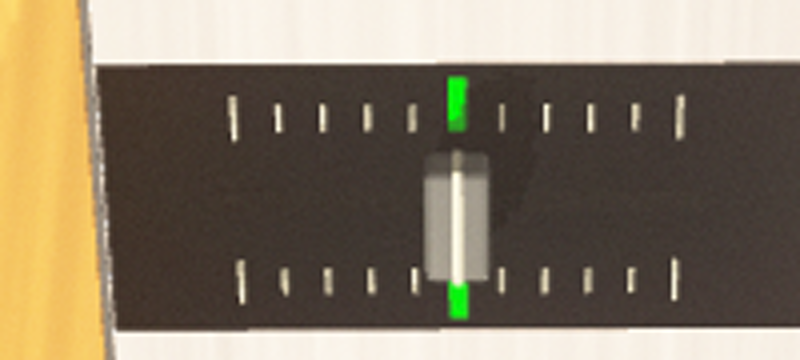

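View pics/wrist6f.png

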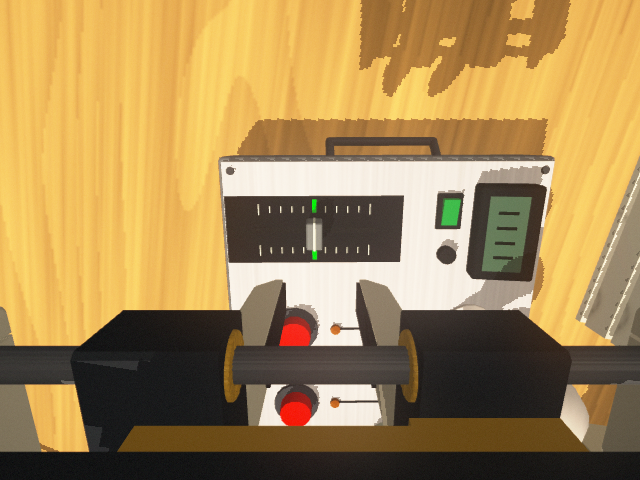

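{"op": "move_arm", "data": {"series": [3,-46,0,0,0,0,3,-46,0,0,0,0,3,-46,0,0,0,0,3,-46.5,0,0,0,0,0,0,0,0,0,0], "fingers": 0, "squeeze": 20}}

```text
time: 5.95
ee_pos: [0.5359, -0.0684, 0.2104]
orientation: [3.141, 0.003, 0.166]
wrist_force: [0.7, 0.6, -0.7]
opening: 0.019
```

{"op": "move_arm", "data": {"series": [0,0,-40,0,0,0,0,0,-40,0,0,0,0,0,-10,0,0,0,0,0,0,0,0,0,0,0,0,0,0,0]}}

```text
time: 6.45
ee_pos: [0.5371, -0.0629, 0.1234]
orientation: [3.141, -0.001, 0.173]
wrist_force: [0.3, -1.3, 1.1]
opening: 0.007
```

```bash
python3 - <<'E'
from h import *
for n in ["top","side"]:
    c=grab(n)
    save(n+"7",cv2.resize(c["img"][110:290,205:425] if n=="top" else c["img"][190:340,200:400],None,fx=3.5 if n=="top" else 4,fy=3.3 if n=="top" else 4,interpolation=cv2.INTER_CUBIC))
o=monitor.get_obs();print({k:o[k] for k in("time","ee_pos","orientation","wrist_force","opening")}); print(proj(c,o["ee_pos"]),proj(c,[.5362,-.0635,.085]))
E
```

```text
{'time': 6.55, 'ee_pos': array([ 0.53781149, -0.06330038,  0.1243986 ]), 'orientation': array([ 3.14004139e+00, -2.89611248e-03,  1.72534075e-01]), 'wrist_force': array([0.17737158, 0.41597925, 0.25928806]), 'opening': 0.0022382489725133645}
[325.0279582  228.15162826] [325.39784199 243.2493686 ]
```

View pics/top7.png

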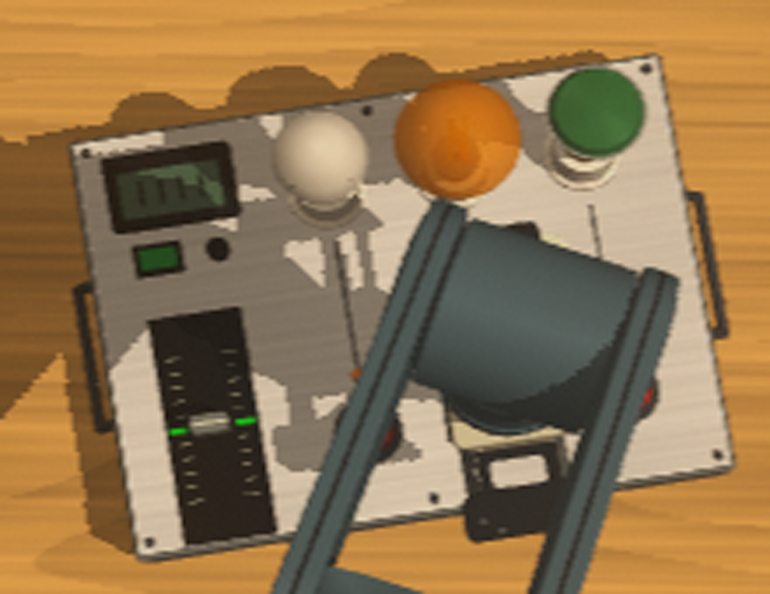

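View pics/side7.png

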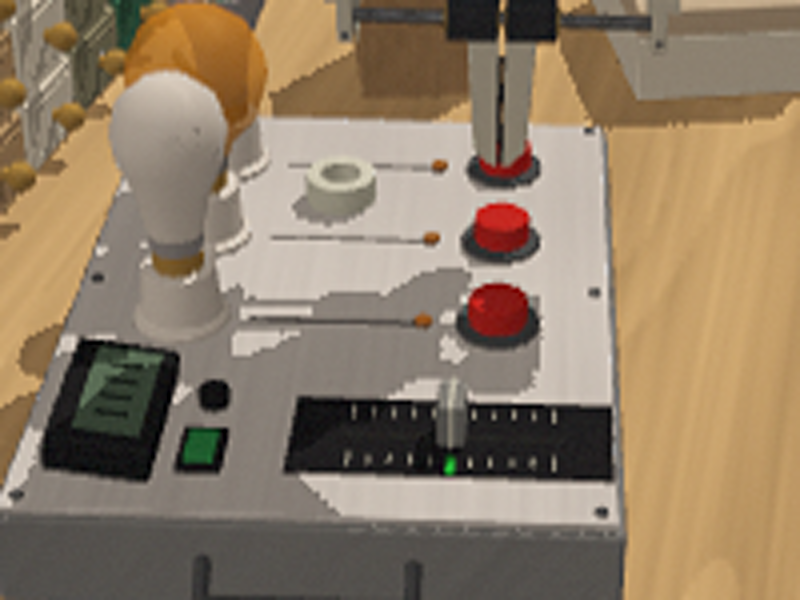

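{"op": "move_arm", "data": {"series": [-1,0,-25,0,0,0,0,0,-10,0,0,0,0,0,-4,0,0,0,0,0,-3,0,0,0,0,0,0,0,0,0]}}

```text
time: 7.05
ee_pos: [0.5352, -0.063, 0.0813]
orientation: [-3.141, 0.001, 0.172]
wrist_force: [-3.9, 1.1, 6.1]
opening: 0.003
```

{"op": "move_arm", "data": {"series": [0,0,-2,0,0,0,0,0,-2,0,0,0,0,0,-1,0,0,0,0,0,0,0,0,0,0,0,0,0,0,0]}}

```text
time: 7.55
ee_pos: [0.5353, -0.063, 0.0773]
orientation: [3.142, -0.0, 0.172]
wrist_force: [-5.9, 1.0, 9.9]
opening: 0.007
```

{"op": "move_arm", "data": {"series": [0,0,-1,0,0,0,0,0,-1,0,0,0,0,0,0,0,0,0,0,0,0,0,0,0]}}

```text
time: 7.95
ee_pos: [0.5354, -0.063, 0.0771]
orientation: [3.141, -0.001, 0.172]
wrist_force: [-9.9, 3.0, 24.0]
opening: 0.006
```

```bash
python3 - <<'E'
from h import *
for n in ["side","top"]:
    c=grab(n)
    save(n+"8",cv2.resize(c["img"][110:290,205:425] if n=="top" else c["img"][190:340,200:400],None,fx=3.5 if n=="top" else 4,fy=3.3 if n=="top" else 4,interpolation=cv2.INTER_CUBIC))
o=monitor.get_obs();print({k:o[k] for k in("time","ee_pos","orientation","wrist_force","opening")})
E
```

```text
{'time': 8.05, 'ee_pos': array([ 0.53544258, -0.06305663,  0.07710753]), 'orientation': array([ 3.14087131e+00, -1.04583674e-03,  1.72421768e-01]), 'wrist_force': array([-9.74227844,  2.60081695, 23.33355586]), 'opening': 0.007446266584712961}
```

View pics/side8.png

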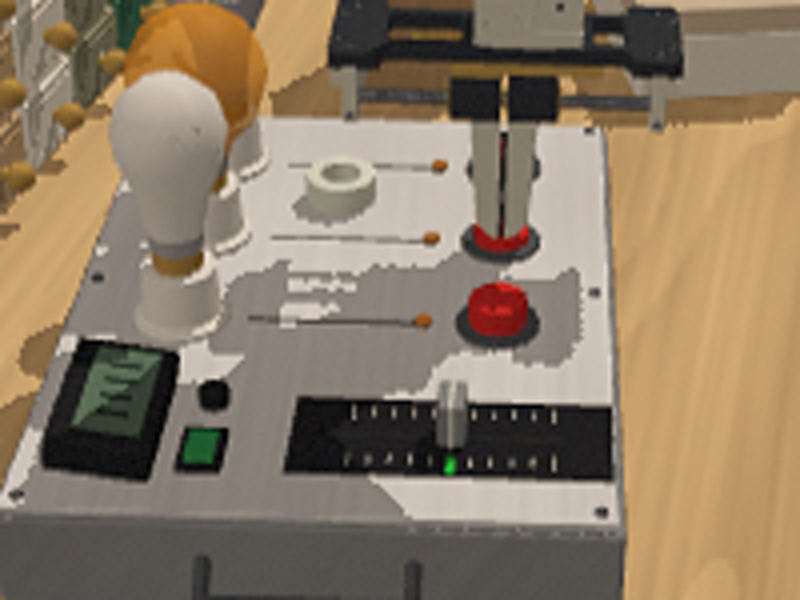

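View pics/top8.png

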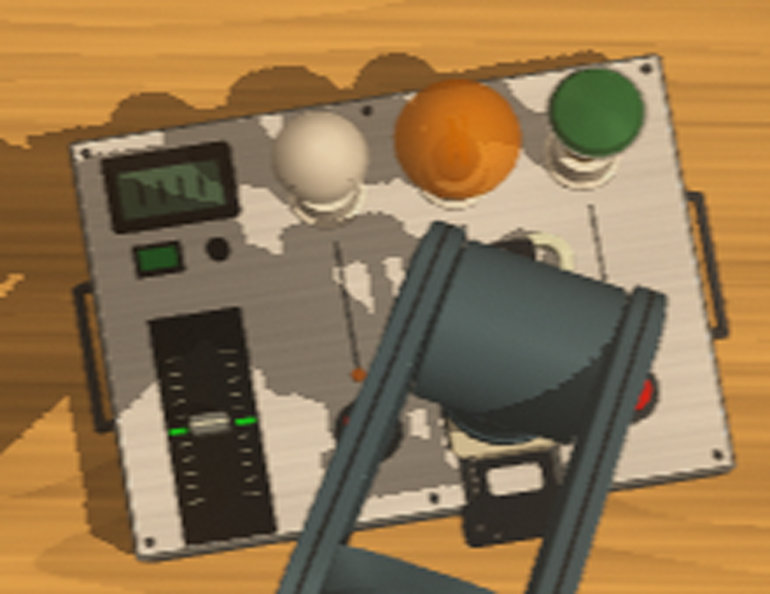

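The middle cap is pressed nearly flush with its bezel, at about (500, 240) in the side crop. The dimmer is still on green and the other buttons are up.

```bash
python3 -c "
from station import ctrl;print(ctrl.hand_in())"
```

```text
the job is handed in; nothing more can be done
None
```

I set the dimmer to the green half mark, then pressed the middle test button all the way down. That button belongs to the holder with the amber globe. I handed the job in at about 8 s, still holding it down.

- **Dimmer:** I gripped the cap at about 0.073 and slid it back. The first slide went about 1.4 mm too far, so I corrected it before letting go. After release, the white line ran through both green dashes, and it was still there in the last pictures, taken while the button was down.
- **Button:** the fingertips stopped at 77.1 mm, against 77 mm for fully down. The upward force rose from 10 to about 23 N without further travel, so it is on its hard stop. There was also about 10 N of sideways force on the wrist, which I left because nothing was moving.
- **Other things:** in the last pictures the lamps and sticker roll were where they started. The left button was up; the right one was mostly hidden by the arm and gripper, but nothing had come near it. I did not picture the things on the table beside the tester again; the arm passed well above them.

No check failed.

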